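Set the rail stop against the braked drill carriage

ROBOT

A 6-joint arm with a two-finger parallel gripper is mounted at the origin on the work surface. World frame = base frame: x ahead of the robot, y to its left, z up, the work surface at z = 0. Lengths are in m, angles in rad, forces in N, time in s.
With the tool pointing down it reaches from about 0.25 to 0.775 m from the base axis. Payload 4 kg.
Tool frame: the origin (TCP) lies at the very end of the fingers, on their centre line; the grasp point (between the pads) lies 19 mm behind it; x points along the fingers, y is the direction in which the jaws open and shut, and the axes are right-handed (so a half turn about x gives the same grasp; the last joint's range is limited). The gripper opens to 94 mm and grips with 3 to 60 N. Pads are 16 mm wide; open, the fingers measure 119 mm over their backs; the gripper's body (75 mm by 177 mm) begins 78 mm behind the grasp point.
Start: joints at [1.058, 0.087, 1.371, -0, 1.684, -0.103], TCP at [0.219, 0.504, 0.206] pointing down, gripper open.
Joint ranges: [-3.1, 3.1], [-0.76, 2.03], [0.27, 2.55], [-1.08, 4.22], [0.17, 2.65], [-2.57, 2.57]. Speed limits (rad/s): [2.79, 2.79, 3.14, 3.14, 3.14, 3.14].

INTERFACE

Orientations are given as [roll, pitch, yaw] about the fixed x, y, z axes, in that order (R = Rz(yaw) Ry(pitch) Rx(roll)).
In Python, from bench import robot gives the robot as it stands.
- The arm moves only by the tool step_arm, never from a script. Its argument "commands" is a list that holds one entry, the list of rows, each a list of 4 numbers: the shift along the tool's x, y, z as a fraction of full scale, then the turn about the tool's x as a fraction of full scale. A call has 1 to 12 rows; each row is the pose to reach, as a shift and turn from the pose measured when the call began, along the tool's axes at that moment; what a row does not reach only later rows make up. Full scale, the value 1, is 20 cm for a shift and 60 degrees for a turn. A row lasts 1/12 s, in which the tool goes at most 41.7 mm and 7.16 degrees, less where a joint would pass 70% of its speed; a pose out of reach is approached as far as the arm can. A call with a number of a shift or a turn outside -1 to 1 is refused whole. A call with a gripper value outside its range is refused whole. "claw" is the opening in per cent of the stroke, from 0 (shut) to 100 (fully open), set as the call begins (left out, the last holds). The fingers move at their own pace and stop on an object; the grip force is fixed at half the most. Time passes only in rows, so rows that repeat a pose let the fingers close. It gives the time, the measured TCP pose, the force and the opening at its end, in the units of the state.
- robot.get_obs(): the state, without advancing time (a new reading comes with each control period).
- robot.snapshot(name): name is "scene" or "top"; returns a dict with "img" (400x640x3 uint8, red, green, blue), "fx", "fy", "cx", "cy" (pixels), "R" (3x3) and "t" (3): a world point X has camera coordinates R X + t. Camera axes: x right, y down, z forward; pixel columns grow to the right and rows downward; lengths in m; the calibration is good to about 2 mm. A picture is of the moment at which its call begins. There is no depth.
- robot.close_job(): hands the job in, once; it reports no verdict.
The state is a dict: "time": time; "joint_positions": joint angles; "qvel": joint speeds; "joint_torque": joint torques, N m; "tool_pos": TCP position; "ee_rot": TCP orientation; "wrist_force": force on the tool from outside, world axes, zero at the start; "wrist_torque": the same for the moment, N m; "width": finger opening in m.
Only numpy, scipy, OpenCV 4.12 (cv2) and the standard library are available. Lean on these libraries where they do the work, as an engineer would, in place of code of your own. Each camera call takes 0.05 s, during which the arm holds its last target. There are 200 camera calls.

TASK

Set the knurled stop against the drill carriage exactly where the carriage stands now. Push the carriage's brake lever down to the third of its four notches so that it latches there by itself (the lever then lies about level), then, with the brake on, slide the stop along the rail until it touches the carriage, without shifting the carriage. Then press the release button so that the lever springs all the way back up, and leave the stop touching the carriage and the bone blank, resin button, drill brace and tin lid where they lie.

Things in the scene. Friction and masses are not known exactly. Their poses are not given: they have to be found in the camera images.
- brake_lever (a joint): lever angle (rad) about a level pivot along the rail: 0 = sprung-up rest, 45 degrees up towards the carriage's front (-x); grows as the pad goes down, 0.785 = level, end stop 1.12. Latches by itself at 0.25, 0.50, 0.75 (third notch), 1.00: push 0.05 to 0.15 past a notch, let go, it springs back onto it. Takes 3 N at the pad at first, about 8 N at the third notch, where the brake grips
- lever_pad (a point): middle of the top face of the lever's pad, where it is pushed: dark steel, 45 mm along the lever, 26 mm wide, 12 mm thick; 102.5 mm out from the pivot, 6 mm above the lever's centre line. z axis out of the top face, x axis along the lever towards the pivot. The lever sits mid-width of the carriage between two 10 mm cheeks that end 45 mm in front of the carriage's middle
- lever_pivot (a point): pivot of the lever, 100 mm above the slab and 20 mm to the front (-x side) of the carriage's middle; its y axis runs along the rail, its x axis square to it, away from the robot
- release_button (a joint): travel of the release button in m: 0 = up, 0.007 = fully down. It springs back. Pressing it down (3 to 6 N, 4 mm or more) takes the pawl out of the teeth; the lever then springs up to 0 at once
- button_top (a point): middle of the top of the release button, a round steel plunger 24 mm across on top of the carriage, 130 mm above the slab, 36 mm behind (+x side) the carriage's middle; pressed straight down
- carriage_face (a point): middle of the face of the carriage's base block that looks at the stop (rail's -y side), 54 mm above the slab. Block 90 mm across the rail, 70 mm along it, 46 to 62 mm high; cheeks above it to 120 mm. y axis along the rail, away from the stop. The drill is on the +x side, axis 92 mm from the rail's middle, top 106 mm high. Braked it holds against 20 N; unbraked it slides at 3 N
- stop_face (a point): middle of the stop's face that looks at the carriage, 54 mm above the slab. Stop: dark steel block 66 mm across the rail, 45 mm along it, 46.5 to 68.5 mm high, with a knurled round knob 35 mm across on top, up to 94.5 mm high. Slides along the rail only, about 5 N of friction, stays where left. y axis along the rail, towards the carriage
- stop_back (a point): middle of the opposite face of the stop's block, where it can be pushed; 57.5 mm above the slab, with the 44 mm wide rail's top under it at 45 mm. Same axes
- blank_mid (a point): middle of the loose bone rod blank, 130 mm long, 22 mm thick, lying: leave alone
- resin_mid (a point): middle of the loose orange resin button, 30 mm across, 6 mm thick: leave alone
- brace_mid (a point): middle of the loose walnut drill brace, about 270 mm long, 50 mm high: leave alone
- tin_mid (a point): middle of the loose tin lid with spare bits, 94 mm across, 16 mm high: leave alone

How it is judged:
On the way, in this order (a step that is already met when the one before it is completed fails the run):
1. the brake lever rests in its third notch (value of joint brake_lever between 0.69 and 0.8 rad), for 0.5 s.
2. with the lever still in the third notch, the stop touches the carriage (gap under 2.5 mm) (all of step 1 and y of stop_face in the frame of carriage_face above -0.0025 m), for 0.3 s.
At the end, for the whole second after the job is handed in: The lever is back up at rest (under 0.08 rad), the button is up, the stop stands within 3 mm of the carriage's face, and the carriage is within 6 mm of where it stood at the start. The bone blank, resin button, brace and tin lid lie within 30 mm of where they were (value of joint brake_lever below 0.08 rad and value of joint release_button below 0.0025 m and y of stop_face in the frame of carriage_face above -0.003 m and distance of carriage_face from where it was at the start of the episode below 0.006 m and velocity of joint brake_lever below 0.05 rad/s); the robot touches nothing.
It fails at once if the carriage is shifted more than 8 mm along the rail (distance of carriage_face from where it was at the start of the episode above 0.008 m).
It fails at once if the bone blank, resin button, brace or tin lid is shifted more than 30 mm (distance of any of blank_mid, resin_mid, brace_mid, tin_mid from where it was at the start of the episode above 0.03 m).
It also fails if it takes over 69 s, if anything falls off the work surface, if the arm or the gripper's body presses on something with over 40 N, if the wrist force passes 120 N, or if a joint passes its speed limit or range.

## Working session

There is one attempt and no reset: what is moved stays moved. The work goes in short steps, Python scripts to look and compute and a tool call to move; the robot and the scene stay as the last step left them, time stands still between calls to the robot, and variables do not carry over. Pictures are saved under pics/ and viewed, about 8 in all and at most 12, crops included, and the job is handed in when it is done.

Besides the shell and the picture viewer there is one more tool, called after "Call:" by a JSON object that holds its "method" and its "body". step_arm: Moves the arm, as the interface text tells. Its arguments: {"type":"object","properties":{"commands":{"type":"array","items":{"type":"array","items":{"type":"array","items":{"type":"number","minimum":-1,"maximum":1}}}},"claw":{"type":"number"}},"required":["commands"]}

```bash
mkdir -p pics; python3 - <<'E'
from bench import robot
import cv2,pickle
for n in("scene","top"):
    s=robot.snapshot(n); cv2.imwrite(f"pics/{n}0.png",s["img"][:,:,::-1]); pickle.dump(s,open(f"{n}0.pkl","wb"))
    print(n,s["fx"],s["fy"],s["cx"],s["cy"],s["R"],s["t"])
print(robot.get_obs())
E
```

```text
scene 366.7123060602361 366.7123060602361 315.6200745795002 199.539944997712 [[ 0.3414568   0.9397362   0.01741068]
 [ 0.75169074 -0.26191566 -0.6052778 ]
 [-0.56424133  0.21976367 -0.79582388]] [-0.17038643 -0.29144669  1.46469334]
top 499.51165459580284 499.51165459580284 312.1941390822835 196.0370633309833 [[-1.98084875e-02 -9.99803483e-01  7.87233546e-04]
 [-9.89964237e-01  1.95033411e-02 -1.39965817e-01]
 [ 1.39922958e-01 -3.55184419e-03 -9.90156023e-01]] [0.01573381 0.51004102 1.41919351]
{'time': 0.1, 'joint_positions': array([ 1.05789528e+00,  8.78296578e-02,  1.37205610e+00,  7.43881614e-06,
        1.68358871e+00, -1.03104282e-01]), 'qvel': array([ 0.00091288, -0.00026668, -0.00349264,  0.00021106,  0.00114519,
        0.00026327]), 'joint_torque': array([ 1.89442493e-03, -3.41253054e+01, -3.03301191e+01,  7.18998956e-02,
        3.04231758e-02, -1.24186763e-04]), 'tool_pos': array([0.2189012 , 0.50404124, 0.20447318]), 'ee_rot': array([-1.6778293 ,  1.56891449, -2.08762524]), 'wrist_force': array([-0.0698827 ,  0.11376487,  0.10994985]), 'wrist_torque': array([-0.01566084,  0.08304231,  0.00624578]), 'width': 0.09431005841749367}
```

View pics/scene0.png

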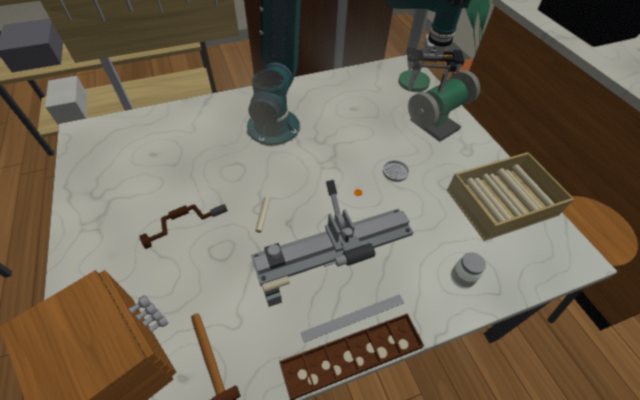

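View pics/top0.png

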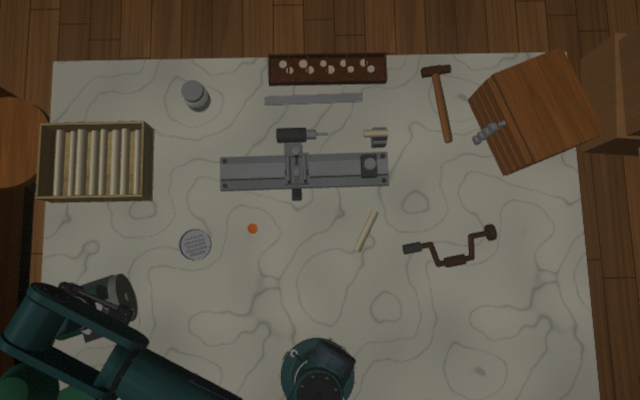

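The scene view shows the rail with the stop's knob at about (273,252) and the lever pad at (332,187). In the top view the carriage is at about (296,168), the stop knob at (370,165) and the pad at (297,194). Next I'll take enlarged crops.

```bash
cat > h.py <<'E'
import numpy as np
def ray(s,u,v,z):
    "world point at height z seen at pixel u,v"
    d=s["R"].T@np.array([(u-s["cx"])/s["fx"],(v-s["cy"])/s["fy"],1]); c=-s["R"].T@s["t"]
    return c+d*(z-c[2])/d[2]
def proj(s,X):
    p=s["R"]@np.asarray(X)+s["t"]; return p[0]/p[2]*s["fx"]+s["cx"],p[1]/p[2]*s["fy"]+s["cy"]
E
python3 - <<'E'
import cv2
a=cv2.imread("pics/top0.png")[120:210,210:400]; b=cv2.imread("pics/scene0.png")[170:310,240:420]
a=cv2.resize(a,None,fx=4,fy=4,interpolation=cv2.INTER_CUBIC)
b=cv2.resize(b,None,fx=4,fy=4,interpolation=cv2.INTER_CUBIC)
cv2.imwrite("pics/ta.png",cv2.convertScaleAbs(a,alpha=1.6)); cv2.imwrite("pics/sb.png",cv2.convertScaleAbs(b,alpha=1.6))
E
```

```text
(no output)
```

View pics/ta.png

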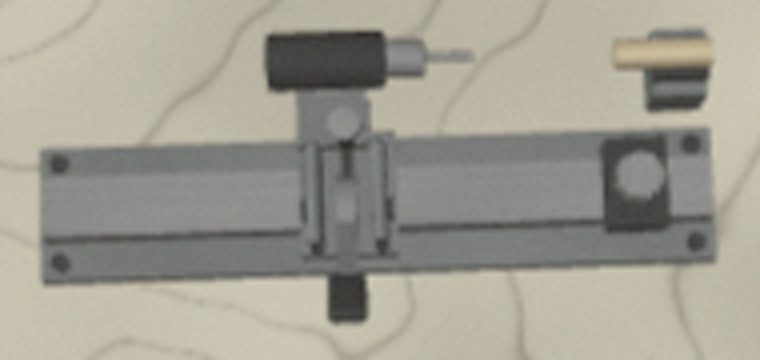

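View pics/sb.png

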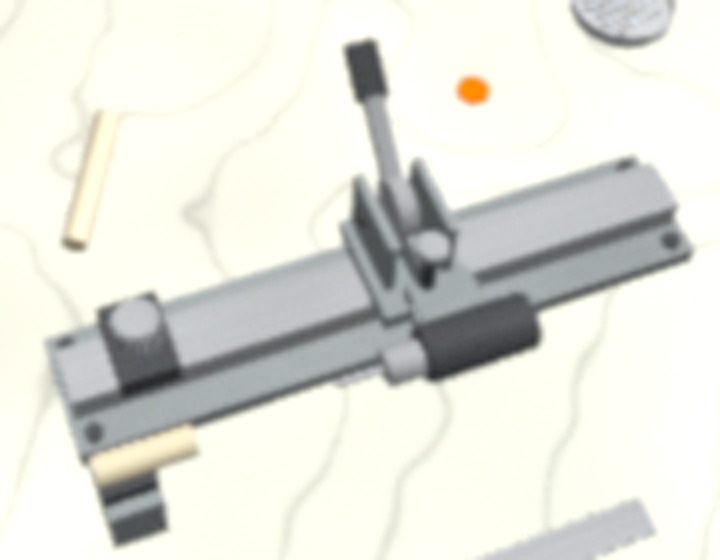

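The crops show the following pixels:

| Feature | Top crop | Scene crop |
|---|---|---|
| Knob top | (639,175) | (135,318) |
| Button | (344,122) | (433,243) |
| Pad | (347,298) | (366,68) |

The top crop also shows the rail corners.

```bash
python3 - <<'E'
import pickle,numpy as np
from h import *
T=pickle.load(open("top0.pkl","rb"));S=pickle.load(open("scene0.pkl","rb"))
t=lambda u,v,z:ray(T,u/4+210-.375,v/4+120-.375,z).round(4)
s=lambda u,v,z:ray(S,u/4+240-.375,v/4+170-.375,z).round(4)
print("knob",t(639,175,.0945),s(135,318,.0945)); print("btn",t(344,122,.13),s(433,243,.13))
z=.02
A,B,C,D=t(41,150,z),t(710,128,z),t(44,284,z),t(716,262,z)
print("rail",A,B,C,D)
d=(A-B)+(C-D);yaw=np.arctan2(-d[0],d[1]);print("yaw",yaw)
ex=np.array([np.cos(yaw),np.sin(yaw),0]);ey=np.array([-ex[1],ex[0],0])
k=(t(639,175,.0945)+s(135,318,.0945))/2;b=(t(344,122,.13)+s(433,243,.13))/2
mid=b-36*ex/1000;mid[2]=0
a=mid-.02*ex+[0,0,.1]
for q in(0,.75,.85):
  th=np.pi/4-q
  c,sn=np.cos(th),np.sin(th)
  p=a-ex*(.1025*c+.006*-sn*-1*-1)+np.array([0,0,.1025*sn+.006*c])
  # normal of top face: up & toward +x when lever is up
  p=a+(-.1025*c+.006*sn)*ex+np.array([0,0,.1025*sn+.006*c])
  print("pad",q,p.round(4),"top px",np.round((np.array(proj(T,p))-[210,120]+.375)*4),"scene px",np.round((np.array(proj(S,p))-[240,170]+.375)*4))
print("mid",mid.round(4),"ex",ex,"ey",ey,"knob",k, "local knob-mid",(k-mid)@ex,(k-mid)@ey)
from scipy.spatial.transform import Rotation as Rr
print(Rr.from_euler("xyz",[-1.6778293,1.56891449,-2.08762524]).as_matrix().round(3))
for n,u,v in(("blank",368,230),("resin",252,229),("tin",196,245)):print(n,ray(T,u,v,.01))
E
```

```text
knob [ 0.5918 -0.1572  0.0945] [ 0.5915 -0.1605  0.0945]
btn [0.6257 0.0492 0.13  ] [0.6232 0.0479 0.13  ]
rail [0.6349 0.2781 0.02  ] [ 0.6419 -0.2205  0.02  ] [0.5339 0.2753 0.02  ] [ 0.5406 -0.2208  0.02  ]
yaw 0.01377212609100901
pad 0 [0.5002 0.0468 0.1767] top px [348. 292.] scene px [370.  71.]
pad 0.75 [0.4662 0.0464 0.1096] top px [353. 355.] scene px [349.  94.]
pad 0.85 [0.4658 0.0464 0.0994] top px [353. 357.] scene px [348. 102.]
mid [0.5885 0.0481 0.    ] ex [0.99990517 0.01377169 0.        ] ey [-0.01377169  0.99990517  0.        ] knob [ 0.59165 -0.15885  0.0945 ] local knob-mid 0.0003468619049269662 -0.206928619924779
[[-0.001  0.398  0.917]
 [-0.002  0.917 -0.398]
 [-1.    -0.002 -0.   ]]
blank [ 0.40994776 -0.15632722  0.01      ]
resin [0.41961582 0.18429054 0.01      ]
tin [0.37602764 0.34813608 0.01      ]
```

Both cameras agree to about 3 mm, and the pad predicted from the button position lands on the pad in both images. I'll close the fingers, rise, and align the tool with the rail on the way to the lever.

Call:
{"method": "step_arm", "body": {"commands": [[[-0.15,-0.3,0.4,-0.2],[-0.15,-0.5,0.7,-0.3],[-0.15,-0.73,1,-0.404],[-0.15,-0.73,1,-0.404],[-0.15,-0.73,1,-0.404],[-0.15,-0.73,1,-0.404],[-0.15,-0.73,1,-0.404],[-0.15,-0.73,1,-0.404],[-0.15,-0.73,1,-0.404]]], "claw": 0}}

```text
time: 0.85
tool_pos: [0.344, 0.2907, 0.2343]
ee_rot: [-2.657, 1.569, -2.644]
wrist_force: [-0.1, -0.4, 0.9]
width: 0.0373
```

Call:
{"method": "step_arm", "body": {"commands": [[[0,-0.2,0.15,0],[0,-0.4,0.3,0],[0,-0.6,0.4,0],[0,-0.8,0.5,0],[0,-1,0.6,0],[0,-1,0.69,0],[0,-1,0.69,0],[0,-1,0.69,0],[0,-1,0.69,0]]]}}

```text
time: 1.6
tool_pos: [0.4839, 0.0942, 0.2337]
ee_rot: [-3.108, 1.567, -3.093]
wrist_force: [-0.2, 0.4, -0.6]
width: 0.0006
```

Call:
{"method": "step_arm", "body": {"commands": [[[0,-0.11,0,0],[0,-0.23,0,0],[0,-0.23,0,0],[0.05,-0.23,0,0],[0.05,-0.23,0,0]]]}}

```text
time: 2.02
tool_pos: [0.4833, 0.0501, 0.2219]
ee_rot: [2.986, 1.564, 3.002]
wrist_force: [0.8, 0.1, -1.2]
width: 0.0005
```

```bash
python3 - <<'E'
from bench import robot
import cv2,numpy as np
a=robot.snapshot("top")["img"][120:210,250:350,::-1];b=robot.snapshot("scene")["img"][130:270,270:410,::-1]
f=lambda i:cv2.convertScaleAbs(cv2.resize(i,(400,int(i.shape[0]*400/i.shape[1])),interpolation=cv2.INTER_CUBIC),alpha=1.6)
a,b=f(a),f(b);a=cv2.copyMakeBorder(a,0,b.shape[0]-a.shape[0],0,0,cv2.BORDER_CONSTANT)
cv2.imwrite("pics/p2.png",np.hstack([a,b]));o=robot.get_obs();print(o["tool_pos"],o["wrist_force"])
E
```

```text
[0.48373032 0.04987249 0.22284009] [-0.43243012 -0.14517489 -0.40298836]
```

View pics/p2.png

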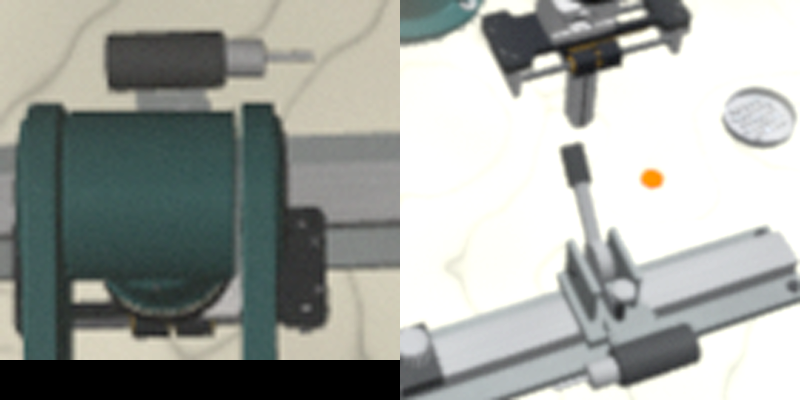

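Both crops show the closed fingers right above the pad (scene crop: fingertips at (580,120), pad at (575,165)). I'll push down along a slight arc.

Call:
{"method": "step_arm", "body": {"commands": [[[0.05,-0.015,0,0],[0.1,-0.015,0,0],[0.15,-0.015,0,0],[0.2,-0.015,0,0],[0.26,-0.015,-0.01,0],[0.32,-0.015,-0.02,0],[0.38,-0.015,-0.03,0],[0.44,-0.015,-0.04,0],[0.5,-0.015,-0.05,0],[0.55,-0.015,-0.05,0],[0.58,-0.015,-0.05,0],[0.58,-0.015,-0.05,0]]]}}

```text
time: 3.12
tool_pos: [0.4715, 0.0467, 0.1072]
ee_rot: [3.092, 1.562, 3.109]
wrist_force: [-6.7, -0.7, 13.8]
width: 0.0005
```

Call:
{"method": "step_arm", "body": {"commands": [[[0.02,0,0,0],[0.04,0,0,0],[0.045,0,0,0],[0.045,0,0,0]]]}}

```text
time: 3.45
tool_pos: [0.4713, 0.0467, 0.1006]
ee_rot: [3.113, 1.563, 3.129]
wrist_force: [-5.4, -1.1, 15.1]
width: 0.0004
```

Call:
{"method": "step_arm", "body": {"commands": [[[-0.05,0,0,0],[-0.15,0,0,0],[-0.35,0,0,0],[-0.5,0,0,0],[-0.5,0,0,0],[-0.5,0,0,0]]]}}

```text
time: 3.95
tool_pos: [0.473, 0.0467, 0.2018]
ee_rot: [3.112, 1.567, 3.129]
wrist_force: [0.3, 1.0, -0.5]
width: 0.0006
```

```bash
python3 - <<'E'
from bench import robot
import cv2,numpy as np,pickle
from h import proj
S=robot.snapshot("scene");i=S["img"][150:290,250:430,::-1]
i=cv2.convertScaleAbs(cv2.resize(i,None,fx=4,fy=4,interpolation=cv2.INTER_CUBIC),alpha=1.6)
ex=np.array([.9999,.0138,0]);a=np.array([.5885,.0481,0])-.02*ex+[0,0,.1]
for q in(.5,.75,1.0):
  th=np.pi/4-q;c,sn=np.cos(th),np.sin(th)
  p=a+(-.125*c+.006*sn)*ex+np.array([0,0,.125*sn+.006*c])
  u=(np.array(proj(S,p))-[250,150]+.375)*4;print(q,u.round());cv2.circle(i,tuple(int(x) for x in u.round()),2,(0,0,255),-1)
cv2.imwrite("pics/p3.png",i);o=robot.get_obs();print(o["tool_pos"],o["wrist_force"])
E
```

```text
0.5 [303. 133.]
0.75 [298. 152.]
1.0 [297. 178.]
[0.47186467 0.04673274 0.19975043] [ 0.24128882 -0.25360166 -0.64932232]
```

View pics/p3.png

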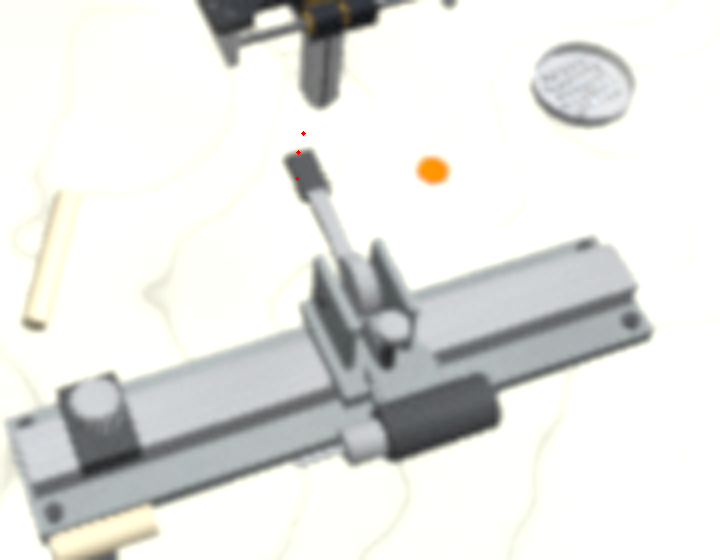

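The pad's tip is at (299,153), right on the 0.75 prediction (298,152), so the lever is latched in the third notch. Next I'll go behind the stop.

Call:
{"method": "step_arm", "body": {"commands": [[[0,-0.2,0.1,0],[0,-0.4,0.2,0],[0,-0.6,0.3,0],[0,-0.8,0.4,0],[0,-1,0.5,0],[0,-1,0.58,0],[0,-1,0.58,0]]]}}

```text
time: 4.58
tool_pos: [0.592, -0.1547, 0.1928]
ee_rot: [2.998, 1.556, 3.01]
wrist_force: [-0.5, 0.8, 0.8]
width: 0.0007
```

Call:
{"method": "step_arm", "body": {"commands": [[[0,-0.17,0,0],[0,-0.34,0,0],[0,-0.34,0,0],[0.15,-0.34,0,0],[0.25,-0.34,0,0],[0.25,-0.34,0,0],[0.25,-0.34,0,0]]]}}

```text
time: 5.17
tool_pos: [0.5903, -0.2208, 0.1395]
ee_rot: [2.884, 1.55, 2.897]
wrist_force: [0.8, 0.1, 0.1]
width: 0.0007
```

Call:
{"method": "step_arm", "body": {"commands": [[[0.1,0,0,0],[0.2,0,0,0],[0.3,0,0,0],[0.38,0,0,0],[0.42,0,0,0],[0.42,0,0,0],[0.42,0,0,0]]]}}

```text
time: 5.75
tool_pos: [0.589, -0.2202, 0.0566]
ee_rot: [2.892, 1.551, 2.906]
wrist_force: [0.6, 0.5, 0.1]
width: 0.0007
```

```bash
python3 - <<'E'
from bench import robot
import cv2,numpy as np,pickle
S=robot.snapshot("scene");i=S["img"][170:310,240:420,::-1]
i=cv2.convertScaleAbs(cv2.resize(i,None,fx=4,fy=4,interpolation=cv2.INTER_CUBIC),alpha=1.6)
cv2.imwrite("pics/p4.png",i);o=robot.get_obs();print(o["tool_pos"],o["wrist_force"],o["ee_rot"])
E
```

```text
[ 0.58954464 -0.22057823  0.05739175] [0.7475905  0.86418822 1.07432702] [2.91281474 1.55241397 2.9262531 ]
```

View pics/p4.png

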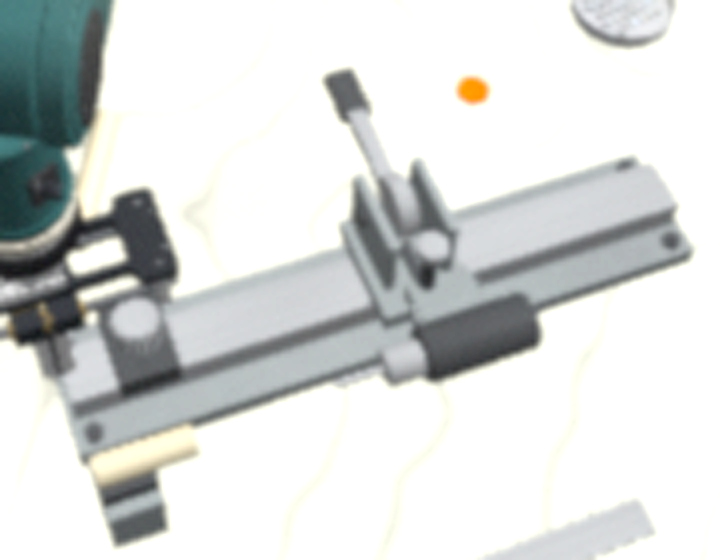

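The fingers stand behind the stop on the rail (image (60,355), stop knob at (135,318)), and the lever is still latched. I'll push most of the way, then creep.

Call:
{"method": "step_arm", "body": {"commands": [[[0,0.08,0,0],[0,0.16,0,0],[0,0.24,0,0],[0,0.32,0,0],[0,0.4,0,0],[0,0.48,0,0],[0,0.56,0,0],[0,0.63,0,0],[0,0.69,0,0],[0,0.73,0,0],[0,0.76,0,0],[0,0.76,0,0]]]}}

```text
time: 6.8
tool_pos: [0.5886, -0.0677, 0.0602]
ee_rot: [3.044, 1.557, 3.059]
wrist_force: [1.9, -2.9, 2.0]
width: 0.0004
```

Call:
{"method": "step_arm", "body": {"commands": [[[0.01,0.02,0,0],[0.015,0.04,0,0],[0.015,0.06,0,0],[0.015,0.07,0,0],[0.015,0.07,0,0]]]}}

```text
time: 7.22
tool_pos: [0.5887, -0.054, 0.0599]
ee_rot: [-3.014, 1.559, -2.998]
wrist_force: [-2.9, -3.9, 6.8]
width: 0.0006
```

```bash
python3 - <<'E'
from bench import robot
import cv2,numpy as np,pickle
S=robot.snapshot("scene");i=S["img"][190:270,280:400,::-1]
i=cv2.convertScaleAbs(cv2.resize(i,None,fx=6,fy=6,interpolation=cv2.INTER_CUBIC),alpha=1.6)
cv2.imwrite("pics/p5.png",i);o=robot.get_obs();print(o["tool_pos"],o["wrist_force"],o["ee_rot"])
E
```

```text
[ 0.58869881 -0.05408474  0.05992869] [-0.94781846 -4.50996182  7.3605998 ] [-3.029893    1.55905228 -3.01416774]
```

View pics/p5.png

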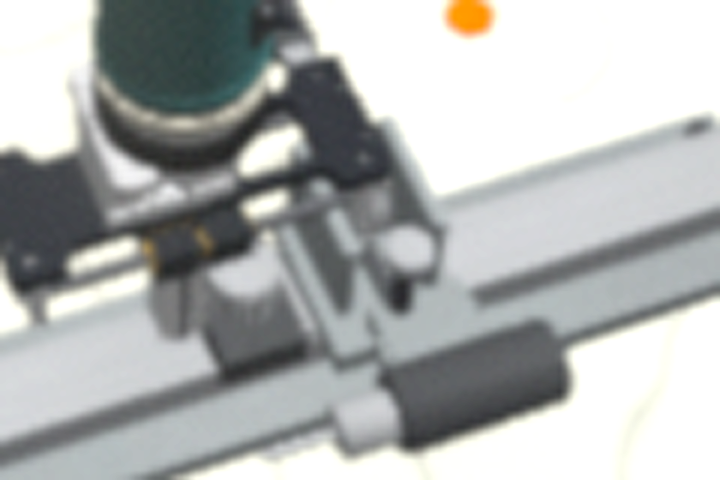

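The stop is about 8 mm short of the carriage. The upward force of 7 N is suspicious: the wide gripper body may be touching the cheeks. I'll back off, lift, and turn the gripper 90° so that its narrow side faces the carriage.

Call:
{"method": "step_arm", "body": {"commands": [[[-0.02,0,0,0],[-0.02,-0.05,0,0],[-0.02,-0.15,0,0],[-0.02,-0.25,0,0],[-0.02,-0.25,0,0],[-0.2,-0.25,0,0],[-0.4,-0.25,0,0],[-0.4,-0.25,0,0],[-0.4,-0.25,0,0]]]}}

```text
time: 8.02
tool_pos: [0.5924, -0.1037, 0.1438]
ee_rot: [-2.686, 1.566, -2.67]
wrist_force: [-0.2, -1.1, -1.2]
width: 0.0005
```

```bash
python3 - <<'E'
from bench import robot
o=robot.get_obs();print(o["tool_pos"],o["wrist_force"],o["ee_rot"],o["joint_positions"])
E
```

```text
[ 0.59243794 -0.10370489  0.14383926] [-0.15726316 -1.13296665 -1.23016244] [-2.6861774   1.56583122 -2.67005556] [-0.2655838   0.22333824  1.33802009 -0.00333762  1.58391046 -1.85253961]
```

Call:
{"method": "step_arm", "body": {"commands": [[[0,0,0,0.12],[0,0,0,0.24],[0,0,0,0.36],[0,0,0,0.48],[0,0,0,0.6],[0,0,0,0.72],[0,0,0,0.84],[0,0,0,0.96],[0,0,0,1],[0,0,0,1],[0,0,0,1]]]}}

```text
time: 8.93
tool_pos: [0.5917, -0.103, 0.1423]
ee_rot: [-1.961, 1.564, -2.99]
wrist_force: [0.5, -0.0, 0.4]
width: 0.0007
```

Call:
{"method": "step_arm", "body": {"commands": [[[0,0,0,0.12],[0,0,0,0.24],[0,0,0,0.36],[0,0,0,0.48],[0,0,0,0.5],[0,0,0,0.5],[0,0,0,0.5]]]}}

```text
time: 9.52
tool_pos: [0.5915, -0.1028, 0.1419]
ee_rot: [-1.492, 1.563, -3.042]
wrist_force: [-0.0, -0.4, 0.0]
width: 0.0005
```

```bash
python3 - <<'E'
from bench import robot
import cv2
from scipy.spatial.transform import Rotation as R
o=robot.get_obs();print(o["tool_pos"],o["wrist_force"],R.from_euler("xyz",o["ee_rot"]).as_matrix().round(3))
S=robot.snapshot("scene");i=S["img"][170:310,250:400,::-1]
i=cv2.convertScaleAbs(cv2.resize(i,None,fx=4,fy=4,interpolation=cv2.INTER_CUBIC),alpha=1.6)
cv2.imwrite("pics/p6.png",i)
E
```

```text
[ 0.59150996 -0.10283131  0.14186662] [-0.01704545 -0.42580534  0.04175444] [[-0.008  1.     0.021]
 [-0.001  0.021 -1.   ]
 [-1.    -0.008  0.001]]
```

View pics/p6.png

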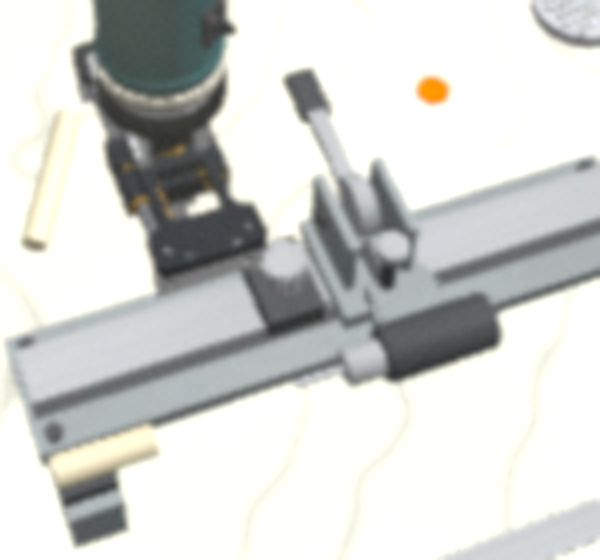

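The stop is near the carriage, with its edge at (325,300) and the carriage edge at about (340,310). The lever is latched and the gripper is now turned narrow. I'll go down and forward.

Call:
{"method": "step_arm", "body": {"commands": [[[0.12,0,0,0],[0.24,0,0,0],[0.36,0,0,0],[0.42,0,0,0],[0.42,0,-0.06,0],[0.42,0,-0.14,0],[0.42,0,-0.2,0],[0.42,0,-0.24,0],[0.42,0,-0.24,0]]]}}

```text
time: 10.32
tool_pos: [0.5908, -0.0532, 0.0595]
ee_rot: [-1.358, 1.566, -2.905]
wrist_force: [-0.5, -0.5, -0.9]
width: 0.0006
```

Call:
{"method": "step_arm", "body": {"commands": [[[0,0,-0.01,0],[0,0,-0.02,0],[0,0,-0.03,0],[0,0,-0.03,0]]]}}

```text
time: 10.65
tool_pos: [0.591, -0.0489, 0.0602]
ee_rot: [-0.789, 1.565, -2.337]
wrist_force: [0.2, -4.4, 1.7]
width: 0.0005
```

Call:
{"method": "step_arm", "body": {"commands": [[[0,0,-0.01,0],[0,0,-0.02,0],[0,0,-0.025,0],[0,0,-0.025,0]]]}}

```text
time: 10.98
tool_pos: [0.5909, -0.0451, 0.0602]
ee_rot: [-0.608, 1.564, -2.157]
wrist_force: [-0.2, -4.6, -0.1]
width: 0.0006
```

Call:
{"method": "step_arm", "body": {"commands": [[[0,0,-0.005,0],[0,0,-0.01,0],[0,0,-0.012,0],[0,0,-0.012,0]]]}}

```text
time: 11.32
tool_pos: [0.5909, -0.0434, 0.0602]
ee_rot: [-0.541, 1.563, -2.09]
wrist_force: [0.2, -4.6, 0.1]
width: 0.0004
```

Call:
{"method": "step_arm", "body": {"commands": [[[0,0,-0.005,0],[0,0,-0.01,0],[0,0,-0.012,0],[0,0,-0.012,0]]]}}

```text
time: 11.65
tool_pos: [0.5909, -0.0428, 0.0603]
ee_rot: [-0.375, 1.56, -1.925]
wrist_force: [-0.3, -7.8, -0.9]
width: 0.0002
```

Call:
{"method": "step_arm", "body": {"commands": [[[0,0,-0.005,0],[0,0,-0.01,0],[0,0,-0.01,0],[0,0,-0.01,0]]]}}

```text
time: 11.98
tool_pos: [0.5909, -0.0428, 0.0603]
ee_rot: [-0.286, 1.557, -1.837]
wrist_force: [0.3, -8.5, -1.5]
width: 0.0003
```

The stop stalled at y = -0.0428 while the force rose from 4.6 to 8.5 N, so it touches the carriage with the brake holding. I'll hold briefly, back off, lift and look.

Call:
{"method": "step_arm", "body": {"commands": [[[0,0,0,0],[0,0,0.05,0],[0,0,0.1,0],[-0.2,0,0.1,0],[-0.4,0,0.1,0],[-0.55,0,0.1,0],[-0.55,0,0.1,0],[-0.55,0,0.1,0]]]}}

```text
time: 12.65
tool_pos: [0.5933, -0.0614, 0.1739]
ee_rot: [0.182, 1.557, -1.369]
wrist_force: [-1.0, -0.1, -0.1]
width: 0.0002
```

```bash
python3 - <<'E'
from bench import robot
import cv2,pickle,numpy as np
from scipy.spatial.transform import Rotation as R
o=robot.get_obs();print(o["tool_pos"],o["wrist_force"],R.from_euler("xyz",o["ee_rot"]).as_matrix().round(3))
S=robot.snapshot("scene");S0=pickle.load(open("scene0.pkl","rb"))
g=lambda s:cv2.cvtColor(s["img"],cv2.COLOR_RGB2GRAY)
# drift of the drill/button patch vs. start
t=g(S0)[222:268,338:380];m=cv2.matchTemplate(cv2.resize(g(S)[212:278,328:390],None,fx=8,fy=8,interpolation=3),cv2.resize(t,None,fx=8,fy=8,interpolation=3),cv2.TM_CCOEFF_NORMED)
_,v,_,l=cv2.minMaxLoc(m);print("shift px",(np.array(l)/8-10),v)
i=S["img"][190:280,290:400,::-1]
cv2.imwrite("pics/p7.png",cv2.convertScaleAbs(cv2.resize(i,None,fx=6,fy=6,interpolation=3),alpha=1.6))
E
```

```text
[ 0.59331445 -0.06144299  0.17386061] [-0.97089016 -0.10119229 -0.05431797] [[ 0.003  1.     0.02 ]
 [-0.013  0.02  -1.   ]
 [-1.     0.002  0.013]]
shift px [0. 0.] 0.9994924664497375
```

View pics/p7.png

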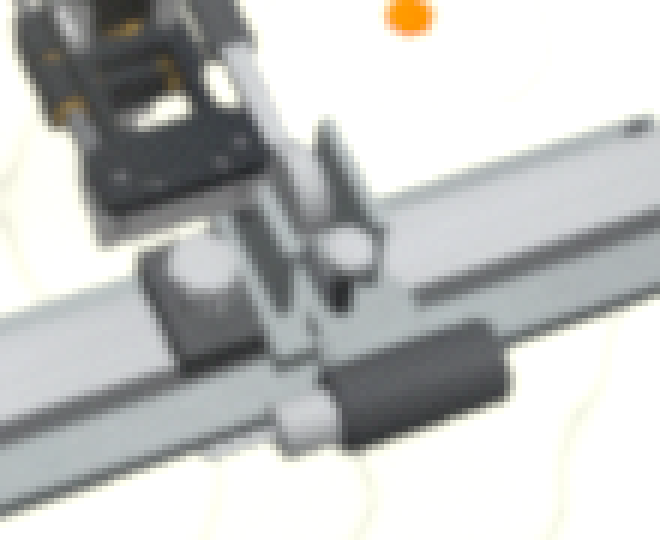

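The stop sits flush against the carriage (edge at (265,345)) and the carriage's image shift is 0 px. Next I'll move over the button.

Call:
{"method": "step_arm", "body": {"commands": [[[0,0.03,-0.12,0],[0,0.06,-0.24,0],[0,0.09,-0.36,0],[0,0.12,-0.48,0],[0,0.165,-0.55,0],[0,0.165,-0.55,0],[0,0.165,-0.55,0]]]}}

```text
time: 13.28
tool_pos: [0.6217, 0.0498, 0.1669]
ee_rot: [-0.526, 1.556, -2.075]
wrist_force: [-0.6, 0.2, -0.4]
width: 0.0003
```

```bash
python3 - <<'E'
from bench import robot
import cv2
from scipy.spatial.transform import Rotation as R
o=robot.get_obs();print(o["tool_pos"],o["wrist_force"],R.from_euler("xyz",o["ee_rot"]).as_matrix().round(3))
S=robot.snapshot("scene")
i=S["img"][170:270,290:400,::-1]
cv2.imwrite("pics/p8.png",cv2.convertScaleAbs(cv2.resize(i,None,fx=5,fy=5,interpolation=3),alpha=1.6))
E
```

```text
[0.62166597 0.04980518 0.16692105] [-0.64914349  0.17000939 -0.41746369] [[-0.007  1.     0.022]
 [-0.013  0.021 -1.   ]
 [-1.    -0.007  0.013]]
```

View pics/p8.png

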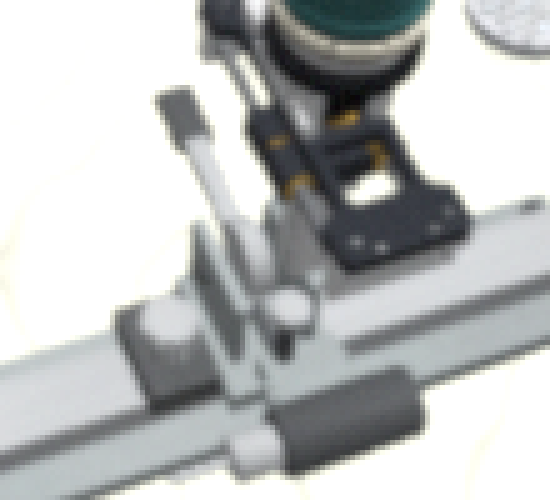

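The fingers hang above the button, with the tip at about (300,280). I'll press straight down.

Call:
{"method": "step_arm", "body": {"commands": [[[0,0.012,0.005,0],[0.06,0.015,0.005,0],[0.12,0.015,0.005,0],[0.16,0.015,0.005,0],[0.16,0.015,0.005,0]]]}}

```text
time: 13.75
tool_pos: [0.6225, 0.0471, 0.1316]
ee_rot: [-0.794, 1.553, -2.346]
wrist_force: [-0.4, 0.9, 0.7]
width: 0.0002
```

Call:
{"method": "step_arm", "body": {"commands": [[[0.01,0,0,0],[0.03,0,0,0],[0.05,0,0,0],[0.055,0,0,0],[0.055,0,0,0]]]}}

```text
time: 14.17
tool_pos: [0.624, 0.0469, 0.1229]
ee_rot: [-0.526, 1.556, -2.078]
wrist_force: [1.7, -0.2, 4.9]
width: 0.0001
```

Call:
{"method": "step_arm", "body": {"commands": [[[0,0,0,0],[-0.05,0,0,0],[-0.2,0,0,0],[-0.4,0,0,0],[-0.6,0,0,0],[-0.8,0,0,0],[-0.8,0,0,0]]]}}

```text
time: 14.75
tool_pos: [0.6275, 0.0491, 0.2935]
ee_rot: [0.57, 1.555, -0.982]
wrist_force: [-0.4, -0.2, 1.9]
width: 0.0007
```

Call:
{"method": "step_arm", "body": {"commands": [[[0,0,-0.2,0],[0,0,-0.4,0],[0,0,-0.6,0],[0,0,-0.7,0],[0,0,-0.7,0],[0,0,-0.7,0]]]}}

```text
time: 15.25
tool_pos: [0.6243, 0.1898, 0.2905]
ee_rot: [0.42, 1.555, -1.13]
wrist_force: [0.2, -0.5, -0.4]
width: 0.0003
```

```bash
python3 - <<'E'
from bench import robot
import cv2,pickle,numpy as np
o=robot.get_obs();print(o["time"],o["tool_pos"],o["wrist_force"])
S=robot.snapshot("scene");S0=pickle.load(open("scene0.pkl","rb"))
g=lambda s:cv2.cvtColor(s["img"],cv2.COLOR_RGB2GRAY)
def m(x0,y0,x1,y1):
    e=lambda a:cv2.resize(a,None,fx=8,fy=8,interpolation=3)
    r=cv2.matchTemplate(e(g(S)[y0-6:y1+6,x0-6:x1+6]),e(g(S0)[y0:y1,x0:x1]),cv2.TM_CCOEFF_NORMED);_,v,_,l=cv2.minMaxLoc(r)
    return np.array(l)/8-6,round(v,4)
print("drill",m(338,240,380,268),"lever",m(322,176,340,215),"resin",m(350,185,367,200),"blank",m(252,194,272,234),"brace",m(136,200,230,250),"tin",m(380,158,412,184))
i=S["img"][160:270,280:410,::-1]
cv2.imwrite("pics/p9.png",cv2.convertScaleAbs(cv2.resize(i,None,fx=5,fy=5,interpolation=3),alpha=1.6))
E
```

```text
15.25 [0.62429009 0.18984538 0.29052416] [ 0.22494168 -0.49359505 -0.38685603]
drill (array([0., 0.]), 0.9998) lever (array([0., 0.]), 0.9998) resin (array([0., 0.]), 0.9995) blank (array([0., 0.]), 0.9987) brace (array([0., 0.]), 0.9998) tin (array([0., 0.]), 0.4611)
```

View pics/p9.png

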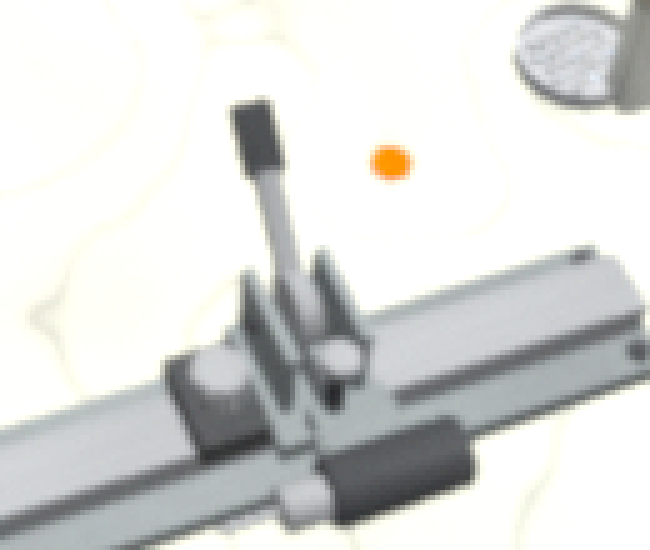

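The lever is back up, exactly matching its starting image. The stop is flush against the carriage, and everything I could match shows 0 px of shift. The tin lid is only partly hidden by the arm, so its match score is low. I'm handing in.

```bash
python3 -c "
from bench import robot
print(robot.close_job())"
```

```text
the job is handed in; nothing more can be done
None
```

The job is done and handed in at about 15 s of the 69 s allowed; `close_job` gives no verdict.

**What I did:**
- I pushed the lever down and it latched in the third notch. Its tip was within about 1 px of where 0.75 rad should put it.
- I slid the stop along the rail until it stalled against the braked carriage, with the force rising from about 4.6 N to 8.5 N.
- I pressed the button about 7 mm with about 5 N, then drew the arm clear.

**Last checks:**
- The lever matches its starting image exactly, so it is back up.
- The carriage, resin button, bone blank and brace show 0 px of shift.
- The stop looks flush against the carriage. I judged this by eye and did not measure the final gap.
- The robot is clear of everything, with the wrist force near zero.

**What disagreed:**
- The automatic match for the tin lid failed (score 0.46) because the arm partly hid it. The part I could see looked undisturbed, and the arm never came near it.
- During the first push of the stop I saw an unexplained upward force of about 7 N. I backed off, turned the gripper 90° and finished the push with no such force.

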